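# Find the post that fits the blind hole of a half-built synth case

## Task

Probe the empty blind hole in the top of the plywood case with the depth rod to find how deep it is, then put the rod back in its stand. Of the three loose posts on the paper, stand the one of matching length upright in the hole, so that its top comes level with the three posts already fitted in the case; leave the other two posts standing where they are.

Things in the scene. Friction and masses are not known exactly. Their poses are not given: they have to be found in the camera images.
- post_short: loose plain round aluminium post, the shortest of three, diameter 22 mm, length 75 mm, standing upright on the white paper sheet; origin at the centre of its underside, z along its length (up)
- post_mid: loose plain round aluminium post, the middle-sized of three, diameter 22 mm, length 95 mm, standing upright on the white paper sheet; origin at the centre of its underside, z along its length (up)
- post_long: loose plain round aluminium post, the longest of three, diameter 22 mm, length 115 mm, standing upright on the white paper sheet; origin at the centre of its underside, z along its length (up)
- rod: depth rod: plain steel rod of diameter 12 mm, 150 mm long overall, with a round wooden grip of diameter 20 mm on its top 45 mm; it starts upright in its stand, 110 mm of it showing; origin at the centre of its flat foot, z along the rod (up)
- case: the case: fixed plywood block 200 x 150 mm (x, y), 90 mm high, with black knobs on its -x side; origin at the centre of its underside, z up. The blind hole is near its -x, -y corner, 65 mm and 45 mm off the centre; at the same place in the other three corners stand fixed aluminium posts, diameter 22 mm, tops 40 mm above the case's top
- hole (a point): centre of the mouth of the round blind hole in the flat top of the case, 90 mm above the table; axes as the case's. Diameter 32 mm, flat rigid bottom; depth 35, 55 or 75 mm, different from time to time. The matching post is 40 mm longer than the hole is deep
- stand_hole (a point): centre of the mouth of the rod's stand: a fixed grey block 60 x 60 x 50 mm on the table with a round hole of diameter 24 mm, 40 mm deep, in the middle of its top, 50 mm above the table; z up
There are look-alikes about, which are no part of the job. Of the things that look like the part that bears stand_hole, the largest one is meant.

How it is judged:
By the outcome, as a careful person would: the job done as asked, in the order asked, and still so for the second after the job is handed in, with the robot touching nothing.
It also fails if it takes over 72 s, if anything falls off the work surface, if the arm or the gripper's body presses on something with over 40 N, if the wrist force passes 120 N, or if a joint passes its speed limit or range.

## Robot

A 6-joint arm with a two-finger parallel gripper is mounted at the origin on the work surface. World frame = base frame: x ahead of the robot, y to its left, z up, the work surface at z = 0. Lengths are in mm, angles in rad, forces in N, time in s.
With the tool pointing down it reaches from about 350 to 875 mm from the base axis. Payload 4.2 kg.
Tool frame: the origin (TCP) lies midway between the tips of the shut fingers; the grasp point (between the pads) lies 19 mm behind it (arm.grasp_offset is the distance from the TCP to the grasp point, in mm); z points along the fingers, y is the line along which they close (so a half turn about z gives the same grasp; the last joint's range is limited). The gripper opens to 85 mm and grips with 20 to 120 N. Pads are 22 mm wide; open, the fingers measure 114 mm over their backs; the gripper's body (76 mm by 85 mm) begins 54 mm behind the grasp point. The pads swing forward as they close: fully open they stand 13 mm farther back than shut.
Start: joints at [1.406, 0.385, 0.008, 0, -1.194, -0.259], TCP at [256.984, 569.701, 231.312] pointing down, gripper open.
Joint ranges: [-3.14, 3.14], [-1.21, 2.06], [-1.07, 1.41], [-3.16, 2.05], [-2.99, -0.16], [-3.1, 3.1]. Speed limits (rad/s): [2.79, 2.79, 3.14, 3.14, 3.14, 3.14].

## Interface

Orientations are given as a unit quaternion [x, y, z, w].
In Python, from bench import arm gives the robot as it stands. The module is installed in compiled form; this text tells all that it offers.
- The arm moves only by the tool servo_tool, never from a script. Its argument "increments" is a list of rows, each a list of 7 numbers: the opening, from 0 (shut) to 1 (fully open), then the shift along the tool's x, y, z in m, then the turn, a rotation vector about the tool's x, y, z in degrees. In form: [[grip, x, y, z, ax, ay, az], ...]. A call has 1 to 12 rows; each row is the pose to reach, as a shift and turn from the pose commanded when the call began, along the tool's axes at that moment; what a row does not reach only later rows make up. A row lasts 1/8 s, in which the tool goes at most 62.5 mm and 10.7 degrees, less where a joint would pass 70% of its speed; a pose out of reach is approached as far as the arm can. A call with a gripper value outside its range is refused whole. The fingers move at their own pace and stop on an object; the grip force is fixed at half the most. Time passes only in rows, so rows that repeat a pose let the fingers close. It gives the time, the measured TCP pose, the force, the opening and the grip force at its end, in the units of the state.
- arm.read_state(): the state, without advancing time (a new reading comes with each control period).
- arm.get_image(name): name is "side" or "top"; returns a dict with "color" (420x560x3 uint8, red, green, blue), "fx", "fy", "cx", "cy" (pixels), "rvec" (rotation vector, rad) and "tvec" (3), from world to camera coordinates, as OpenCV has them. Camera axes: x right, y down, z forward; pixel columns grow to the right and rows downward; lengths in mm; the calibration is good to about 2 mm. A picture is of the moment at which its call begins. There is no depth.
- arm.job_done(): hands the job in; it is judged then, once.
Trained networks look in the newest picture that a camera, given by its name, has taken for a name from the list of things; names that differ only in an ending like _2 or _b are one class to them, and where a whole thing is asked for, a point or a joint stands for the part that bears it (a point fixed in the world has none). Each returns a list of dicts, best first, with "p" (0 to 1); they miss things now and then, are a little off and sometimes report something else, mostly with a low value. They report only what shows in the picture. A call takes as long as a camera call. They do not tell look-alikes from the thing itself.
- arm.look_for(camera, thing): "box" ([centre column, centre row, width, height] in pixels, round what is visible of it).
- arm.spot_point(camera, thing): "centre" ([column, row] in pixels: a listed point, or the origin of a listed thing).
The state is a dict: "clock": time; "joints": joint angles; "joint_vel": joint speeds; "joint_efforts": joint torques, N m; "position": TCP position; "ee_rot": TCP orientation; "contact_force": force on the tool from outside, world axes, zero at the start; "wrist_torque": the same for the moment, N m; "gripper_width": finger opening in mm; "grasp_force": force on a finger pad.
Only numpy, scipy, OpenCV 4.12 (cv2) and the standard library are available. Lean on these libraries where they do the work, as an engineer would, in place of code of your own. Each camera call takes 0.05 s, during which the arm holds its last target. There are 200 camera calls.

## Working session

There is one attempt and no reset: what is moved stays moved. The work goes in short steps, Python scripts to look and compute and a tool call to move; the robot and the scene stay as the last step left them, time stands still between calls to the robot, and variables do not carry over. Pictures are saved under pics/ and viewed, at most 10 in all, crops included, and the job is handed in when it is done.

Besides the shell and the picture viewer there is one more tool, called after "Request:" as a command line: name --pt "numbers of a row" for each row, then --argument value for the rest. servo_tool: Moves the arm, as the interface text tells. Its arguments: {"type":"object","properties":{"increments":{"type":"array","items":{"type":"array","items":{"type":"number"}}}},"required":["increments"]}

```bash
mkdir -p pics
cat > h.py <<'E'
import numpy as np, cv2
from bench import arm
from scipy.spatial.transform import Rotation as R
def cam(name):
    im=arm.get_image(name); K=np.array([[im['fx'],0,im['cx']],[0,im['fy'],im['cy']],[0,0,1.]])
    return im['color'],K,np.array(im['rvec'],float).ravel(),np.array(im['tvec'],float).ravel()
def back(c,px,z):
    _,K,r,t=c; M=cv2.Rodrigues(r)[0]; o=-M.T@t
    d=M.T@np.linalg.inv(K)@np.array([px[0],px[1],1.]); return o+d*(z-o[2])/d[2]
def proj(c,P):
    return cv2.projectPoints(np.array(P,float).reshape(-1,3),c[2],c[3],c[1],None)[0].reshape(-1,2)
E
python3 - <<'E'
from h import *
for n in ('side','top'):
    c=cam(n); cv2.imwrite(f'pics/{n}0.png',c[0][:,:,::-1])
    M=cv2.Rodrigues(c[2])[0]; print(n,'campos',(-M.T@c[3]).round(0), c[1][0,0])
    for th,z in (('post_short',0),('post_mid',0),('post_long',0),('rod',10),('case',0),('hole',90),('stand_hole',50)):
        for d in arm.spot_point(n,th)[:4]: print(th,round(d['p'],2),np.round(d['centre'],1),back(c,d['centre'],z).round(1))
        for d in arm.look_for(n,th)[:4]: print('   box',round(d['p'],2),np.round(d['box'],0))
s=arm.read_state();print(s['position'],s['ee_rot'],s['clock'],R.from_quat(s['ee_rot']).as_matrix().round(4),arm.grasp_offset)
E
```

```text
side campos [ 337. -728.  799.] 470.69813547480027
post_short 0.71 [287.3 262.3] [ 547.2 -197.2    0. ]
post_short 0.51 [332.2 244.1] [ 654.  -187.2    0. ]
post_short 0.43 [207.7 127.8] [506.9 294.7   0. ]
   box 0.71 [321. 330.  44.  50.]
post_mid 0.65 [288.2 261.5] [ 549.7 -195.9   -0. ]
   box 0.78 [289. 248.  15.  39.]
post_long 0.57 [255.2 265.2] [ 482.8 -180.3    0. ]
   box 0.68 [248. 249.  13.  44.]
rod 0.79 [321.6 328.5] [ 549.6 -364.2   10. ]
   box 0.64 [324. 303.  14.  41.]
case 0.96 [237.4 137.5] [570.  226.3   0. ]
   box 0.62 [233. 124.  91.  82.]
hole 0.89 [205.9 125.1] [486.4 191.2  90. ]
   box 0.76 [234. 126.  90.  80.]
stand_hole 0.96 [323.5 320.3] [ 548.4 -369.3   50. ]
stand_hole 0.74 [371.8 374.3] [ 581.7 -485.9   50. ]
stand_hole 0.17 [329.9 243.9] [ 630.1 -218.9   50. ]
   box 0.89 [265. 353.  29.  37.]
   box 0.81 [370. 379.  40.  43.]
   box 0.62 [321. 331.  44.  52.]
top campos [ 457. -131.  911.] 399.865967770549
post_short 0.59 [302.7 180.6] [ 644.7 -184.3    0. ]
   box 0.48 [305. 177.  12.  16.]
post_mid 0.66 [309.4 222. ] [ 548.5 -200.2    0. ]
post_long 0.68 [300.5 257.1] [ 468.4 -180.4    0. ]
   box 0.49 [302. 258.  15.  10.]
rod 0.68 [384.1 224.4] [ 544.4 -368.5   10. ]
   box 0.68 [397. 222.  24.  14.]
case 0.81 [126.3 215.7] [557.2 219.6   0. ]
   box 0.64 [117. 213. 105. 108.]
hole 0.76 [126.7 244.3] [488.4 180.5  90. ]
   box 0.77 [118. 212. 101. 109.]
stand_hole 0.86 [389.4 221.7] [ 546.5 -369.6   50. ]
stand_hole 0.77 [437.4 205. ] [ 584.5 -474.8   50. ]
stand_hole 0.76 [390.3 275. ] [ 432.5 -369.2   50. ]
   box 0.91 [434. 205.  29.  26.]
   box 0.74 [388. 275.  24.  25.]
   box 0.61 [386. 226.  38.  28.]
[256.96692946 569.67545708 231.29492559] [ 9.77635579e-01 -2.10306143e-01 -3.89307757e-06  3.06903669e-05] 1.5 [[ 9.115e-01 -4.112e-01 -0.000e+00]
 [-4.112e-01 -9.115e-01 -1.000e-04]
 [ 0.000e+00  1.000e-04 -1.000e+00]] 18.700000000000003
```

View pics/side0.png

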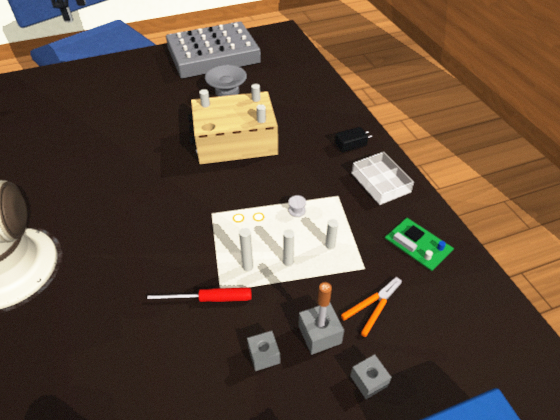

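View pics/top0.png

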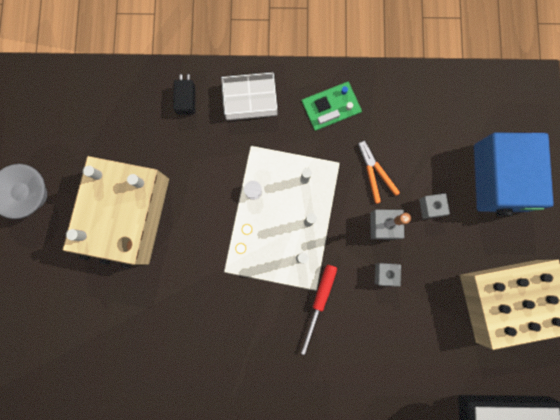

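The side view shows the case at about (235,125), the posts at (246,250), (289,248) and (332,235), and the rod in the largest stand at (321,330). The smaller look-alike stands are at (264,350) and (371,376). I'll zoom in to refine the positions.

Run:
```python
from h import *
def crop(c,x,y,w,h,s): return cv2.resize(c[0][y:y+h,x:x+w,::-1],None,fx=s,fy=s,interpolation=cv2.INTER_CUBIC)
a=cam('side');b=cam('top')
m=np.hstack([crop(a,185,78,100,90,4),crop(b,70,155,100,110,4)[:360]]);
n=np.hstack([crop(a,295,275,60,60,4),crop(b,365,195,60,60,4),crop(b,285,160,40,60,4),crop(b,285,210,20,60,4)]);
cv2.imwrite('pics/z1.png',np.vstack([m,np.hstack([n,np.zeros((240,max(0,800-n.shape[1]),3),np.uint8)])[:,:800]]))
```

```text
(no output)
```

View pics/z1.png

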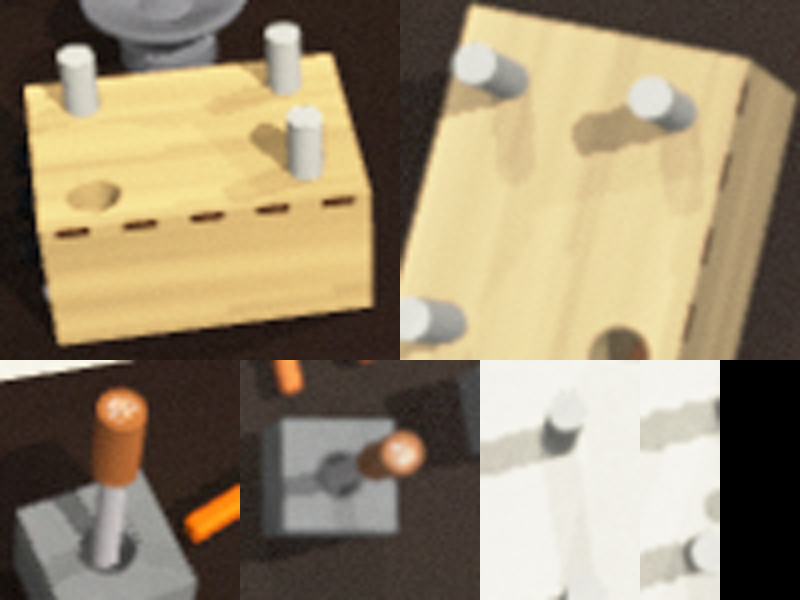

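Run:
```python
from h import *
from scipy.optimize import least_squares
a=cam('side');b=cam('top')
L=np.array([[-65,45],[65,45],[65,-45],[-65,-45]]);Z=[130,130,130,90]
pa=np.array([[204,91.2],[255.5,85.7],[261,106.7],[208.2,127]])-.4
pb=np.array([[73,234.7],[88.7,170.7],[132.7,179.2],[124.7,242]])-.4
def W(p):
    c,s=np.cos(p[2]),np.sin(p[2]); return np.c_[L@np.array([[c,s],[-s,c]])+p[:2],Z]
def res(p,which='ab'):
    P=W(p);return np.concatenate([(proj(a,P)-pa).ravel()*('a' in which),(proj(b,P)-pb).ravel()*('b' in which)])
for w in ('ab','a','b'):
    r=least_squares(res,[570,225,-.15],args=(w,));print(w,r.x.round(3),W(r.x)[3].round(1));
    if w=='ab':print(r.fun.reshape(-1,2).round(1).tolist())
def tri(u,v):
    f=lambda P:np.concatenate([(proj(a,P)-u).ravel(),(proj(b,P)-v).ravel()])
    r=least_squares(f,[550,-300,100.]);return r.x.round(1),r.fun.round(1)
print('rodtop',back(a,(325.1,286.2),160),back(b,(405.4,217.9),160),tri((325.1,286.2),(405.4,217.9)))
print('stand',back(a,(321.4,321.6),50),back(b,(390.4,222.9),50))
print('short',back(b,(306.6,171.6),75))
# posts: white-vs-paper hard; print tops' candidates via boxes top
for x,y,h in((470,-181,115),(548,-198,95),(648,-186,75)):
    print(h,proj(a,[[x,y,0],[x,y,h]]).round(1).tolist(),proj(b,[[x,y,0],[x,y,h]]).round(1).tolist())
def crop(c,x,y,w,h,s): return cv2.resize(c[0][y:y+h,x:x+w,::-1],None,fx=s,fy=s,interpolation=cv2.INTER_CUBIC)
cv2.imwrite('pics/z2.png',np.hstack([crop(a,235,210,110,70,4)[:, :440],np.zeros((280,0,3),np.uint8)]))
t=crop(b,285,160,40,115,5); s=crop(a,235,210,110,70,5)
o=np.zeros((600,780,3),np.uint8);o[:350,:550]=s;o[:575,560:760]=t;cv2.imwrite('pics/z2.png',o)
```

```text
ab [ 5.62113e+02  2.17683e+02 -1.72000e-01] [490.4 184.5  90. ]
[[-0.5, 0.4], [-0.1, 0.0], [0.1, -0.0], [0.4, -0.2], [-0.5, -0.5], [-0.0, -0.5], [-0.0, -0.8], [0.5, 1.7]]
a [ 5.62131e+02  2.17796e+02 -1.82000e-01] [490.1 185.3  90. ]
b [ 5.62111e+02  2.17652e+02 -1.69000e-01] [490.5 184.2  90. ]
rodtop [ 544.42629692 -368.0407964   160.        ] [ 542.73772018 -369.56043017  160.        ] (array([ 543.2, -369.1,  162. ]), array([-0.3,  0.1,  0.1, -0.4]))
stand [ 543.92777636 -370.34022634   50.        ] [ 543.93977154 -371.69048018   50.        ]
short [ 648.95047181 -188.10367345   75.        ]
115 [[249.4, 267.3], [246.0, 231.9]] [[300.8, 256.4], [303.9, 255.6]]
95 [[287.8, 262.5], [288.1, 233.6]] [[308.4, 222.2], [311.8, 217.7]]
75 [[329.4, 244.5], [332.0, 221.7]] [[303.5, 179.2], [305.6, 172.0]]
```

View pics/z2.png

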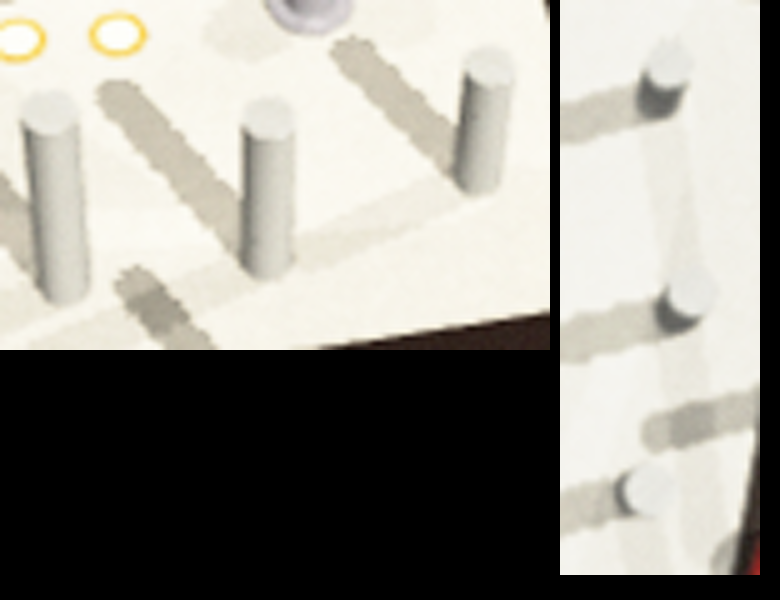

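```bash
cat >> h.py <<'E'
def inc(*targets):
    "tool-frame shift (m) to each world target (from measured pose)"
    s=arm.read_state(); M=R.from_quat(s['ee_rot']).as_matrix()
    print('clock',round(s['clock'],2),'pos',np.round(s['position'],1),'w',round(s['gripper_width'],1),'F',np.round(s['contact_force'],1),'T',np.round(s['wrist_torque'],2),'q6',round(s['joints'][5],2))
    for t in targets:
        d=np.array(t)-s['position']; print(t,'->',(M.T@d/1000).round(4),'rows',np.linalg.norm(d)/62.5)
E
python3 - <<'E'
from h import *
inc((543.5,-369.7,231),(543.5,-369.7,121))
a=cam('side');b=cam('top')
from scipy.optimize import least_squares
for n,h,u,v in(('short',75,(332.8,223.2),(306.4,173)),('mid',95,(288.6,233.6),(311,218)),('long',115,(245,232.4),(302.6,258))):
    u=np.array(u)-.4;v=np.array(v)-.4
    print(n,back(a,u,h).round(1),back(b,v,h).round(1))
E
```

```text
clock 1.7 pos [257.  569.7 231.3] w 85.4 F [ 0.3 -0.4 -0.3] T [-0.01 -0.05 -0.02] q6 -0.26
(543.5, -369.7, 231) -> [6.475e-01 7.385e-01 3.000e-04] rows 15.713942263858765
(543.5, -369.7, 121) -> [0.6475 0.7385 0.1103] rows 15.812816473735001
short [ 647.5 -189.    75. ] [ 646.8 -186.8   75. ]
mid [ 548.6 -197.2   95. ] [ 548.1 -195.5   95. ]
long [ 467.4 -180.4  115. ] [ 466.  -177.6  115. ]
```

Request:
servo_tool --pt "1 0.6475 0.7385 0 0 0 0" --pt "1 0.6475 0.7385 0 0 0 0" --pt "1 0.6475 0.7385 0 0 0 0" --pt "1 0.6475 0.7385 0 0 0 0" --pt "1 0.6475 0.7385 0 0 0 0" --pt "1 0.6475 0.7385 0 0 0 0" --pt "1 0.6475 0.7385 0 0 0 0" --pt "1 0.6475 0.7385 0 0 0 0" --pt "1 0.6475 0.7385 0 0 0 0" --pt "1 0.6475 0.7385 0 0 0 0" --pt "1 0.6475 0.7385 0 0 0 0" --pt "1 0.6475 0.7385 0 0 0 0"

```text
clock: 3.3
position: [476.3, -149.8, 231.8]
ee_rot: [0.978, -0.21, 0.001, -0.0]
contact_force: [1.0, 1.1, -0.7]
gripper_width: 85.5
grasp_force: 0.0
```

```bash
python3 -c "
from h import *
inc((543.5,-369.7,231),(543.5,-369.7,121))"
```

```text
clock 3.3 pos [ 476.3 -149.8  231.8] w 85.5 F [ 1.   1.1 -0.7] T [ 0.09 -0.17  0.  ] q6 1.13
(543.5, -369.7, 231) -> [0.1517 0.1728 0.0009] rows 3.67838450339732
(543.5, -369.7, 121) -> [0.1515 0.1728 0.1109] rows 4.083056524736956
```

Request:
servo_tool --pt "1 0.146 0.167 0 0 0 0" --pt "1 0.146 0.167 0 0 0 0" --pt "1 0.146 0.167 0 0 0 0" --pt "1 0.146 0.167 0 0 0 0" --pt "1 0.146 0.167 0 0 0 0" --pt "1 0.146 0.167 0 0 0 0"

```text
clock: 4.05
position: [539.9, -359.5, 231.1]
ee_rot: [0.978, -0.21, -0.0, -0.0]
contact_force: [0.3, -0.2, 0.2]
gripper_width: 85.5
grasp_force: 0.0
```

```bash
python3 -c "
from h import *
inc((543.5,-369.7,231),(543.5,-369.7,121))"
```

```text
clock 4.05 pos [ 539.9 -359.5  231.1] w 85.5 F [ 0.3 -0.2  0.2] T [0.   0.01 0.  ] q6 1.49
(543.5, -369.7, 231) -> [0.0075 0.0078 0.0001] rows 0.1728593157824693
(543.5, -369.7, 121) -> [0.0076 0.0078 0.1101] rows 1.7698317641739472
```

Request:
servo_tool --pt "1 0.0075 0.0078 0 0 0 0" --pt "1 0.0075 0.0078 0.055 0 0 0" --pt "1 0.0075 0.0078 0.11 0 0 0" --pt "1 0.0075 0.0078 0.11 0 0 0" --pt "0.2 0.0075 0.0078 0.11 0 0 0" --pt "0 0.0075 0.0078 0.11 0 0 0" --pt "0 0.0075 0.0078 0.11 0 0 0" --pt "0 0.0075 0.0078 0.11 0 0 0" --pt "0 0.0075 0.0078 0.11 0 0 0" --pt "0 0.0075 0.0078 0.11 0 0 0" --pt "0 0.0075 0.0078 0.11 0 0 0"

```text
clock: 5.42
position: [544.7, -370.5, 123.0]
ee_rot: [0.978, -0.21, 0.001, 0.0]
contact_force: [1.0, 2.4, 5.9]
gripper_width: 18.5
grasp_force: 58.6
```

```bash
python3 -c "
from h import *
inc((543.5,-369.7,280),(490.4,184.5,280),(490.4,184.5,215))"
```

```text
clock 5.42 pos [ 544.7 -370.5  123. ] w 18.5 F [1.  2.4 5.9] T [ 0.49  0.01 -0.02] q6 1.5
(543.5, -369.7, 280) -> [-0.001  -0.0002 -0.157 ] rows 2.512675517528702
(490.4, 184.5, 280) -> [-0.277  -0.4837 -0.158 ] rows 9.26887594296352
(490.4, 184.5, 215) -> [-0.2772 -0.4837 -0.093 ] rows 9.042538852308233
```

Request:
servo_tool --pt "0 0 0 -0.02 0 0 0" --pt "0 0 0 -0.06 0 0 0" --pt "0 0 0 -0.11 0 0 0" --pt "0 0 0 -0.16 0 0 0" --pt "0 0 0 -0.16 0 0 0" --pt "0 0 0 -0.16 0 0 0"

```text
clock: 6.18
position: [543.1, -369.5, 279.7]
ee_rot: [0.978, -0.211, -0.001, -0.001]
contact_force: [1.1, -0.7, -2.1]
gripper_width: 18.5
grasp_force: 58.6
```

```bash
python3 -c "
from h import *
inc((490.4,184.5,280))
a=cam('side');i=a[0][150:360,230:430,::-1];cv2.imwrite('pics/r1.png',cv2.resize(i,None,fx=2.5,fy=2.5))"
```

```text
clock 6.17 pos [ 543.1 -369.5  279.7] w 18.5 F [ 1.1 -0.7 -2.1] T [ 0.02 -0.    0.07] q6 1.5
(490.4, 184.5, 280) -> [-0.2761 -0.4832  0.001 ] rows 8.904472621927514
```

View pics/r1.png

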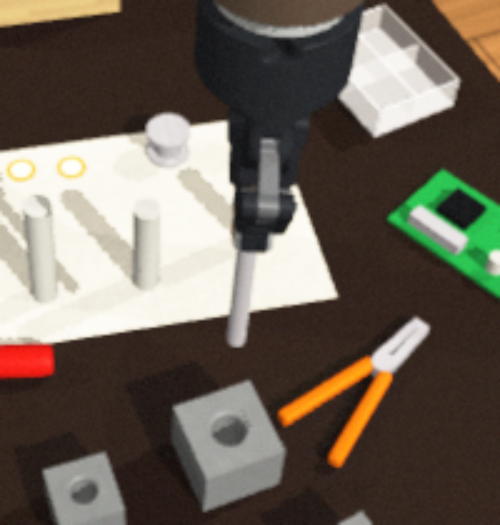

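The rod is held upright, with its foot at about (325,287) in the side view. Next I'll carry it over the hole.

Request:
servo_tool --pt "0 -0.015 -0.025 0 0 0 0" --pt "0 -0.04 -0.07 0 0 0 0" --pt "0 -0.0697 -0.122 0 0 0 0" --pt "0 -0.1 -0.175 0 0 0 0" --pt "0 -0.13 -0.2275 0 0 0 0" --pt "0 -0.16 -0.28 0 0 0 0" --pt "0 -0.19 -0.3325 0 0 0 0" --pt "0 -0.22 -0.385 0 0 0 0" --pt "0 -0.2475 -0.433 0 0 0 0" --pt "0 -0.269 -0.471 0 0 0 0" --pt "0 -0.276 -0.483 0 0 0 0" --pt "0 -0.276 -0.483 0 0 0 0"

```text
clock: 7.72
position: [490.3, 183.7, 279.9]
ee_rot: [0.978, -0.21, -0.001, 0.001]
contact_force: [-0.3, 0.3, -1.3]
gripper_width: 18.4
grasp_force: 58.8
```

```bash
python3 -c "
from h import *
inc((490.4,184.5,280),(490.4,184.5,220),(490.4,184.5,198))
a=cam('side');b=cam('top');f=lambda i:cv2.resize(i[:,:,::-1],None,fx=4,fy=4,interpolation=cv2.INTER_CUBIC)
cv2.imwrite('pics/r2.png',np.hstack([f(a[0][60:200,150:250]),f(b[0][130:270,60:160])]))
print(proj(a,[[490.4,184.5,90],[490.4,184.5,167]]),proj(b,[[490.4,184.5,90]]))"
```

```text
clock 7.72 pos [490.3 183.7 279.9] w 18.4 F [-0.3  0.3 -1.3] T [-0.07  0.07 -0.01] q6 0.48
(490.4, 184.5, 280) -> [-0.0002 -0.0008 -0.0001] rows 0.013600325368723232
(490.4, 184.5, 220) -> [-0.0001 -0.001   0.0599] rows 0.9585416484642485
(490.4, 184.5, 198) -> [-0.0001 -0.001   0.0819] rows 1.3105160702068406
[[208.21215957 126.3506957 ]
 [204.18424645  99.52649389]] [[124.79341032 243.30210128]]
```

View pics/r2.png

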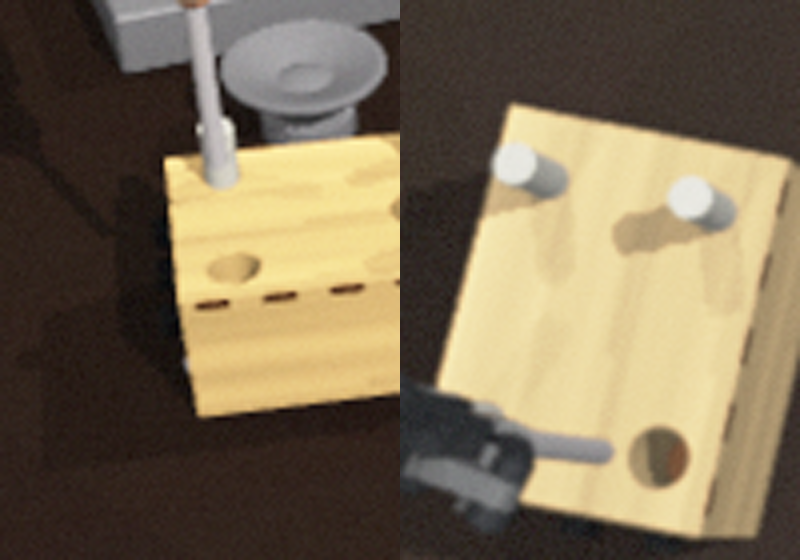

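The hole centre in the top view is at about (124.4,243.9), in line with the estimate. I'll lower the rod now.

Request:
servo_tool --pt "0 0 -0.001 0.03 0 0 0" --pt "0 0 -0.001 0.06 0 0 0" --pt "0 0 -0.001 0.08 0 0 0" --pt "0 0 -0.001 0.095 0 0 0" --pt "0 0 -0.001 0.105 0 0 0" --pt "0 0 -0.001 0.108 0 0 0" --pt "0 0 -0.001 0.111 0 0 0" --pt "0 0 -0.001 0.114 0 0 0" --pt "0 0 -0.001 0.114 0 0 0"

```text
clock: 8.95
position: [491.3, 184.6, 167.4]
ee_rot: [0.978, -0.21, 0.0, -0.0]
contact_force: [-0.6, 0.7, -1.1]
gripper_width: 18.9
grasp_force: 58.9
```

Request:
servo_tool --pt "0 0 0 0.006 0 0 0" --pt "0 0 0 0.012 0 0 0" --pt "0 0 0 0.012 0 0 0" --pt "0 0 0 0.012 0 0 0"

```text
clock: 9.45
position: [491.4, 184.6, 155.3]
ee_rot: [0.978, -0.21, 0.0, 0.0]
contact_force: [0.5, -0.3, -1.4]
gripper_width: 18.6
grasp_force: 58.9
```

Not 35 mm. The 55 mm contact is expected near z = 148.

Request:
servo_tool --pt "0 0 0 0.004 0 0 0" --pt "0 0 0 0.007 0 0 0" --pt "0 0 0 0.009 0 0 0" --pt "0 0 0 0.011 0 0 0" --pt "0 0 0 0.011 0 0 0"

```text
clock: 10.07
position: [492.4, 184.6, 147.8]
ee_rot: [0.978, -0.21, 0.002, -0.0]
contact_force: [-3.4, -0.3, 16.5]
gripper_width: 18.2
grasp_force: 60.9
```

Solid contact at 147.8 puts the foot at z ≈ 35, so the depth is 55 mm and the match is post_mid. I'll lift the rod and return it to the stand.

Request:
servo_tool --pt "0 0 0 -0.02 0 0 0" --pt "0 0 0 -0.07 0 0 0" --pt "0 0 0 -0.12 0 0 0" --pt "0 0 0 -0.136 0 0 0" --pt "0 0 0 -0.136 0 0 0"

```text
clock: 10.7
position: [491.7, 184.9, 281.5]
ee_rot: [0.978, -0.21, 0.001, -0.001]
contact_force: [0.5, 1.1, -1.4]
gripper_width: 18.6
grasp_force: 59.0
```

```bash
python3 -c "
from h import *
inc((543.7,-370.2,280))"
```

```text
clock 10.7 pos [491.7 184.9 281.5] w 18.6 F [ 0.5  1.1 -1.4] T [-0.06 -0.   -0.01] q6 0.48
(543.7, -370.2, 280) -> [0.2757 0.4846 0.0005] rows 8.920260053450981
```

Request:
servo_tool --pt "0 0.015 0.025 0 0 0 0" --pt "0 0.04 0.07 0 0 0 0" --pt "0 0.07 0.122 0 0 0 0" --pt "0 0.1 0.175 0 0 0 0" --pt "0 0.13 0.2275 0 0 0 0" --pt "0 0.16 0.28 0 0 0 0" --pt "0 0.19 0.3325 0 0 0 0" --pt "0 0.22 0.385 0 0 0 0" --pt "0 0.2475 0.433 0 0 0 0" --pt "0 0.269 0.472 0 0 0 0" --pt "0 0.2757 0.4846 0 0 0 0" --pt "0 0.2757 0.4846 0 0 0 0"

```text
clock: 12.2
position: [542.7, -370.8, 278.1]
ee_rot: [0.977, -0.211, -0.002, -0.001]
contact_force: [0.9, -0.2, -1.2]
gripper_width: 18.3
grasp_force: 59.1
```

```bash
python3 -c "
from h import *
inc((543.7,-370.2,280))
a=cam('side');b=cam('top');f=lambda i:cv2.resize(i[:,:,::-1],None,fx=4,fy=4,interpolation=cv2.INTER_CUBIC)
cv2.imwrite('pics/r3.png',np.hstack([f(a[0][240:360,280:380]),f(b[0][160:280,350:450])]))
P=[[543.7,-370.2,z] for z in (50,167)];print(proj(a,P),proj(b,P))"
```

```text
clock 12.2 pos [ 542.7 -370.8  278.1] w 18.3 F [ 0.9 -0.2 -1.2] T [ 0.06 -0.04 -0.01] q6 1.5
(543.7, -370.2, 280) -> [ 0.0007 -0.0009 -0.0019] rows 0.034921588319543916
[[321.24885583 321.57435441]
 [325.5283069  284.99909362]] [[389.71336324 223.00085899]
 [406.90218999 216.98690344]]
```

View pics/r3.png

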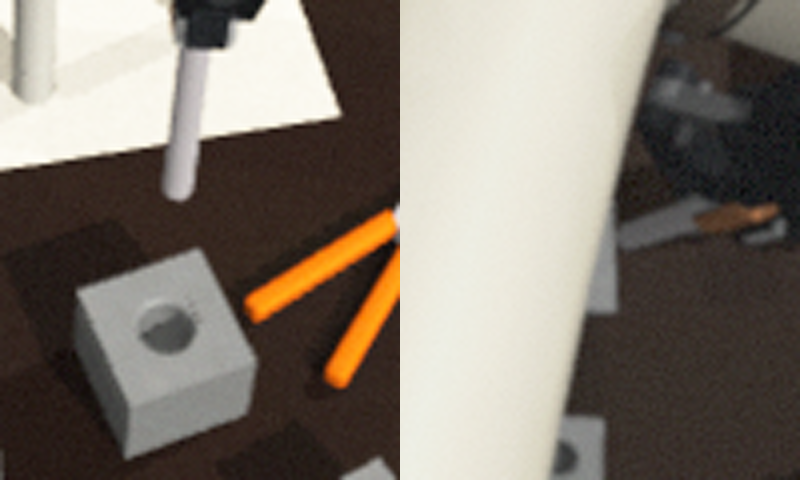

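Side view: the foot is at about (324.4,287) and the stand hole at (321.4,321.4), aligned to within 2 mm. I'll add a small correction and insert.

Request:
servo_tool --pt "0 0.0007 -0.0021 0.03 0 0 0" --pt "0 0.0007 -0.0021 0.07 0 0 0" --pt "0 0.0007 -0.0021 0.1 0 0 0" --pt "0 0.0007 -0.0021 0.115 0 0 0" --pt "0 0.0007 -0.0021 0.128 0 0 0" --pt "0 0.0007 -0.0021 0.14 0 0 0" --pt "0 0.0007 -0.0021 0.15 0 0 0" --pt "0 0.0007 -0.0021 0.154 0 0 0" --pt "0 0.0007 -0.0021 0.154 0 0 0"

```text
clock: 13.42
position: [544.8, -369.1, 126.2]
ee_rot: [0.978, -0.21, -0.0, 0.0]
contact_force: [0.2, 0.3, -1.5]
gripper_width: 18.7
grasp_force: 59.1
```

Request:
servo_tool --pt "0 0 0 0.003 0 0 0" --pt "0 0 0 0.004 0 0 0" --pt "0.4 0 0 0.004 0 0 0" --pt "1 0 0 0.004 0 0 0" --pt "1 0 0 0.004 0 0 0" --pt "1 0 0 0.004 0 0 0" --pt "1 0 0 -0.02 0 0 0" --pt "1 0 0 -0.07 0 0 0" --pt "1 0 0 -0.1 0 0 0" --pt "1 0 0 -0.1 0 0 0"

```text
clock: 14.68
position: [546.1, -369.7, 230.0]
ee_rot: [0.978, -0.21, 0.003, 0.001]
contact_force: [-0.2, 1.5, -0.4]
gripper_width: 85.4
grasp_force: 0.0
```

```bash
python3 -c "
from h import *
inc((548.4,-196.5,226),(548.4,-196.5,63))
print([ (n,th,np.round(d['centre'],1),round(d['p'],2)) for n in('side','top') for th in('rod','post_mid') for d in arm.spot_point(n,th)[:2]])
a=cam('side');f=lambda i:cv2.resize(i[:,:,::-1],None,fx=4,fy=4,interpolation=cv2.INTER_CUBIC)
cv2.imwrite('pics/r4.png',f(a[0][230:360,250:400]))"
```

```text
clock 14.68 pos [ 546.1 -369.7  230. ] w 85.4 F [-0.2  1.5 -0.4] T [-0.01 -0.    0.06] q6 1.5
(548.4, -196.5, 226) -> [-0.0691 -0.1588  0.0035] rows 2.771524827557727
(548.4, -196.5, 63) -> [-0.0703 -0.1588  0.1665] rows 3.8490362940520666
[('side', 'rod', array([325.6, 284.7]), 0.51), ('side', 'post_mid', array([286.9, 258.1]), 0.76), ('top', 'rod', array([407.5, 219.5]), 0.78)]
```

View pics/r4.png

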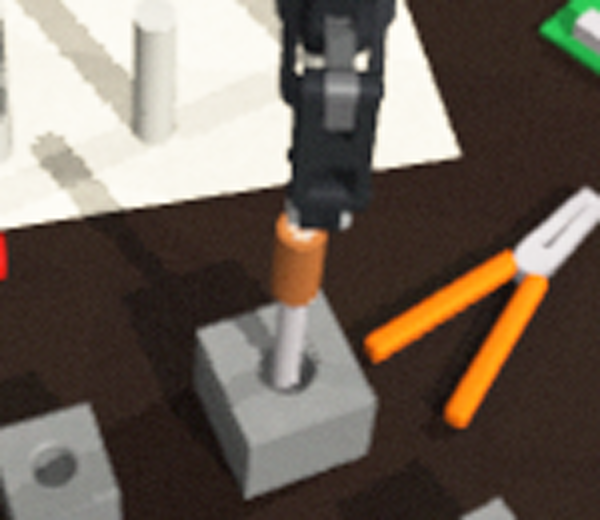

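The rod stands upright in its stand. Next I'll move over post_mid.

Request:
servo_tool --pt "1 -0.02 -0.046 0 0 0 0" --pt "1 -0.042 -0.0965 0 0 0 0" --pt "1 -0.062 -0.1425 0 0 0 0" --pt "1 -0.0691 -0.1588 0 0 0 0" --pt "1 -0.0691 -0.1588 0 0 0 0" --pt "1 -0.0691 -0.1588 0 0 0 0"

```text
clock: 15.68
position: [547.1, -196.6, 225.9]
ee_rot: [0.978, -0.211, -0.0, 0.0]
contact_force: [-0.6, -0.3, 0.5]
gripper_width: 85.3
grasp_force: 0.0
```

```bash
python3 -c "
from h import *
inc((548.4,-196.5,226),(548.4,-196.5,62))"
```

```text
clock 15.68 pos [ 547.1 -196.6  225.9] w 85.3 F [-0.6 -0.3  0.5] T [-0.02 -0.03  0.03] q6 1.21
(548.4, -196.5, 226) -> [ 0.0012 -0.0006 -0.0001] rows 0.02153470344240983
(548.4, -196.5, 62) -> [ 0.0013 -0.0007  0.1639] rows 2.621976712165234
```

Request:
servo_tool --pt "1 0.001 -0.0005 0.05 0 0 0" --pt "1 0.001 -0.0005 0.1 0 0 0" --pt "1 0.001 -0.0005 0.145 0 0 0" --pt "1 0.001 -0.0005 0.164 0 0 0" --pt "1 0.001 -0.0005 0.164 0 0 0" --pt "0.4 0.001 -0.0005 0.164 0 0 0" --pt "0.3 0.001 -0.0005 0.164 0 0 0" --pt "0 0.001 -0.0005 0.164 0 0 0" --pt "0 0.001 -0.0005 0.164 0 0 0" --pt "0 0.001 -0.0005 0.164 0 0 0" --pt "0 0.001 -0.0005 0.164 0 0 0" --pt "0 0.001 -0.0005 0.164 0 0 0"

```text
clock: 17.18
position: [548.9, -195.8, 63.2]
ee_rot: [0.978, -0.21, 0.001, 0.0]
contact_force: [-0.1, 0.9, 5.2]
gripper_width: 20.4
grasp_force: 58.5
```

Request:
servo_tool --pt "0 0 0 -0.02 0 0 0" --pt "0 0 0 -0.06 0 0 0" --pt "0 0 0 -0.11 0 0 0" --pt "0 0 0 -0.15 0 0 0" --pt "0 0 0 -0.165 0 0 0" --pt "0 0 0 -0.165 0 0 0"

```text
clock: 17.92
position: [548.1, -195.5, 227.0]
ee_rot: [0.978, -0.21, 0.0, -0.0]
contact_force: [-0.1, 0.6, -1.6]
gripper_width: 20.2
grasp_force: 58.6
```

```bash
python3 -c "
from h import *
inc((490.2,184.8,226))"
```

```text
clock 17.93 pos [ 548.1 -195.5  227. ] w 20.2 F [-0.1  0.6 -1.6] T [0.01 0.04 0.07] q6 1.21
(490.2, 184.8, 226) -> [-0.2093 -0.3228  0.0013] rows 6.154765482877555
```

Request:
servo_tool --pt "0 -0.015 -0.023 0 0 0 0" --pt "0 -0.042 -0.065 0 0 0 0" --pt "0 -0.073 -0.113 0 0 0 0" --pt "0 -0.104 -0.161 0 0 0 0" --pt "0 -0.135 -0.209 0 0 0 0" --pt "0 -0.166 -0.257 0 0 0 0" --pt "0 -0.193 -0.298 0 0 0 0" --pt "0 -0.206 -0.318 0 0 0 0" --pt "0 -0.2093 -0.3228 0 0 0 0" --pt "0 -0.2093 -0.3228 0 0 0 0" --pt "0 -0.2093 -0.3228 0 0 0 0"

```text
clock: 19.3
position: [490.1, 183.5, 226.7]
ee_rot: [0.977, -0.211, -0.001, 0.001]
contact_force: [0.5, -0.5, -1.0]
gripper_width: 20.1
grasp_force: 58.8
```

```bash
python3 -c "
from h import *
inc((490.2,184.8,226))
a=cam('side');b=cam('top');f=lambda i:cv2.resize(i[:,:,::-1],None,fx=4,fy=4,interpolation=cv2.INTER_CUBIC)
cv2.imwrite('pics/r5.png',np.hstack([f(a[0][60:200,150:250]),f(b[0][150:290,60:160])]))
P=[[490.2,184.8,90],[490.2,184.8,163]];print(proj(a,P),proj(b,P))"
```

```text
clock 19.3 pos [490.1 183.5 226.7] w 20.1 F [ 0.5 -0.5 -1. ] T [ 0.02 -0.04 -0.03] q6 0.48
(490.2, 184.8, 226) -> [-0.0004 -0.0012  0.0007] rows 0.02278720045791583
[[208.09985201 126.29697543]
 [204.2865191  100.93639908]] [[124.64093512 243.39792624]
 [109.68252064 241.61226098]]
```

View pics/r5.png

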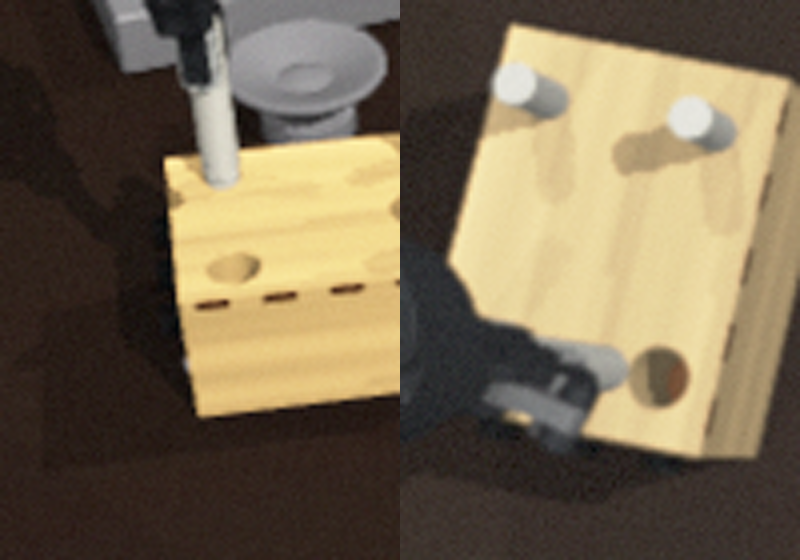

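The post is over the hole, whose top-view centre is (124.4,243.9), to within 2 mm. I'll lower it.

Request:
servo_tool --pt "0 -0.0005 -0.0013 0.03 0 0 0" --pt "0 -0.0005 -0.0013 0.055 0 0 0" --pt "0 -0.0005 -0.0013 0.07 0 0 0" --pt "0 -0.0005 -0.0013 0.08 0 0 0" --pt "0 -0.0005 -0.0013 0.09 0 0 0" --pt "0 -0.0005 -0.0013 0.1 0 0 0" --pt "0 -0.0005 -0.0013 0.11 0 0 0" --pt "0 -0.0005 -0.0013 0.12 0 0 0" --pt "0 -0.0005 -0.0013 0.125 0 0 0" --pt "0 -0.0005 -0.0013 0.125 0 0 0"

```text
clock: 20.65
position: [490.1, 185.9, 101.9]
ee_rot: [0.978, -0.21, -0.0, 0.0]
contact_force: [-0.4, 0.3, -1.1]
gripper_width: 20.4
grasp_force: 58.8
```

Entered freely. I'll seat it, open partway and retreat.

Request:
servo_tool --pt "0 0 0 0.002 0 0 0" --pt "0 0 0 0.004 0 0 0" --pt "0 0 0 0.004 0 0 0" --pt "0.5 0 0 0.004 0 0 0" --pt "0.8 0 0 0.003 0 0 0" --pt "0.8 0 0 0.003 0 0 0" --pt "0.8 0 0 0.003 0 0 0" --pt "0.8 0 0 -0.02 0 0 0" --pt "0.8 0 0 -0.07 0 0 0" --pt "0.8 0 0 -0.12 0 0 0" --pt "0.8 0 0 -0.18 0 0 0" --pt "0.8 0 0 -0.2 0 0 0"

```text
clock: 22.15
position: [491.5, 186.5, 307.0]
ee_rot: [0.978, -0.21, 0.003, -0.003]
contact_force: [-0.3, 0.1, -0.8]
gripper_width: 68.4
grasp_force: 0.0
```

Request:
servo_tool --pt "0.8 -0.04 -0.04 0 0 0 0" --pt "0.8 -0.08 -0.08 0 0 0 0" --pt "0.8 -0.12 -0.12 0 0 0 0" --pt "0.8 -0.15 -0.15 0 0 0 0" --pt "0.8 -0.18 -0.18 0 0 0 0" --pt "0.8 -0.2 -0.2 0 0 0 0" --pt "0.8 -0.2 -0.2 0 0 0 0"

```text
clock: 23.02
position: [389.5, 451.8, 301.6]
ee_rot: [0.978, -0.209, -0.0, 0.001]
contact_force: [-0.5, -1.1, 0.2]
gripper_width: 68.2
grasp_force: 0.0
```

```bash
python3 -c "
from h import *
inc()
a=cam('side');b=cam('top');f=lambda i,s:cv2.resize(i[:,:,::-1],None,fx=s,fy=s,interpolation=cv2.INTER_CUBIC)
o=np.zeros((600,800,3),np.uint8)
o[:270,:300]=f(a[0][75:165,185:285],3);o[:330,310:640]=f(b[0][155:265,60:170],3);o[350:590,:450]=f(a[0][200:360,60+0+160:220+300],1.5)[:240,:450];o[340:595,460:790]=f(b[0][150:320,230:450],1.5)
cv2.imwrite('pics/r6.png',o)"
```

```text
clock 23.02 pos [389.5 451.8 301.6] w 68.2 F [-0.5 -1.1  0.2] T [-0.06 -0.03  0.04] q6 0.02
```

View pics/r6.png

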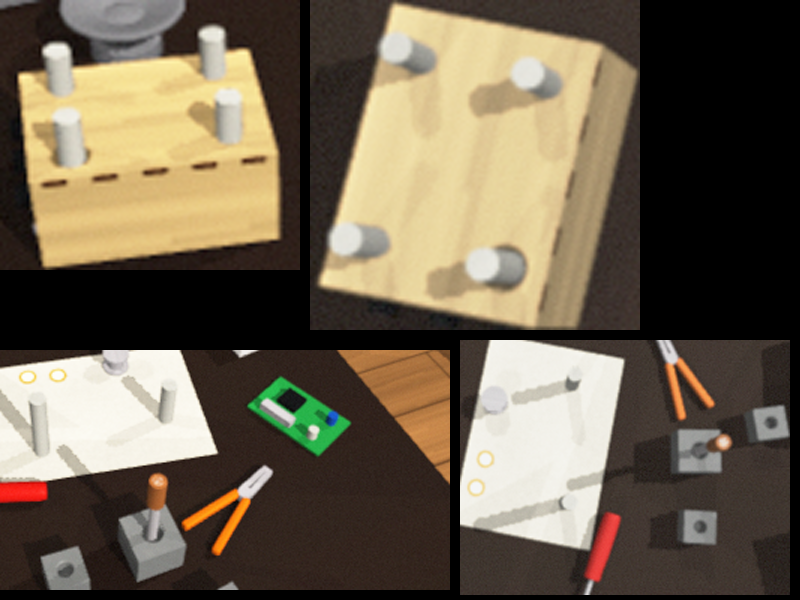

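The fourth post stands upright in the hole, level with the other three. The rod is in its stand, and post_long and post_short still stand where they were.

```bash
python3 -c "
from bench import arm
print(arm.job_done())"
```

```text
the job is handed in; nothing more can be done
None
```

The job is done and handed in at about 23 s: the hole measured 55 mm deep, the rod is back in its stand, post_mid (95 mm) stands upright in the hole and looks level with the other three, and the other two posts were left alone.

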